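Hang two swatch boards in the gaps of a display rail

ROBOT

A 6-joint arm with a two-finger parallel gripper is mounted at the origin on a cart in front of the work surface, level with it; the furniture and walls round the work are solid. World frame = base frame: x ahead of the robot, y to its left, z up, the work surface at z = 0. Lengths are in m, angles in rad, forces in N, time in s.
With the tool pointing down it reaches from about 0.4 to 0.825 m from the base axis. Payload 7 kg.
Tool frame: the origin (TCP) lies midway between the tips of the shut fingers; the grasp point (between the pads) lies 19 mm behind it; z points along the fingers, y is the line along which they close (so a half turn about z gives the same grasp; the last joint's range is limited). The gripper opens to 88 mm and grips with 3 to 60 N. Pads are 19 mm wide; open, the fingers measure 130 mm over their backs; the gripper's body (78 mm by 193 mm) begins 47 mm behind the grasp point.
Start: joints at [1.519, 0.359, 0.012, 0, -1.224, -0.288], TCP at [0.225, 0.636, 0.227] pointing down, gripper open.
Joint ranges: [-3.07, 3.07], [-1.43, 2.12], [-1.02, 1.25], [-3.03, 1.67], [-3.05, -0], [-3.03, 3.03]. Speed limits (rad/s): [2.39, 2.39, 3.01, 3.14, 3.14, 3.14].

INTERFACE

Orientations are given as a unit quaternion [w, x, y, z].
In Python, from plant import manip, eyes gives the robot as it stands. The module is installed in compiled form; this text tells all that it offers.
- The arm moves only by the tool step_arm, never from a script. Its argument "plan" is one flat list of numbers, 7 for each row, row after row: the turn, a rotation vector about the tool's x, y, z in units of 5 degrees (1.0 is 5 degrees), then the shift along the tool's x, y, z in units of 30 mm (1.0 is 30 mm), then the opening, from 0 (shut) to 1 (fully open). A call has 1 to 10 rows; each row shifts and turns the commanded pose from where the row before left it, along the tool's axes as they then stand; what a row does not reach is not made up. A row lasts 1/12 s, in which the tool goes at most 41.7 mm and 7.16 degrees, less where a joint would pass 70% of its speed; a pose out of reach is approached as far as the arm can. A call is refused whole if a number of a shift passes 1 or a number of a turn 1, either way. A call with a gripper value outside its range is refused whole. The fingers move at their own pace and stop on an object; "force" is the grip in N (left out, the last holds). Time passes only in rows, so rows that do not move let the fingers close. It gives the time, the measured TCP pose, the force, the opening and the grip force at its end, in the units of the state.
- manip.observe(): the state, without advancing time (a new reading comes with each control period).
- eyes.read_camera(name): name is "side" or "top" or "wrist"; returns a dict with "image" (384x512x3 uint8, red, green, blue), "depth" (384x512 float32, m along the optical axis (not along the pixel's ray), 0 where there is no reading), "mtx" (3x3 intrinsics, pixels), "rvec" (rotation vector, rad) and "tvec" (3), from world to camera coordinates, as OpenCV has them; the wrist camera has in their place "hand_eye" (4x4, takes a point from camera to tool coordinates, whose origin is the TCP and whose axes are the flange's). Camera axes: x right, y down, z forward; pixel columns grow to the right and rows downward; lengths in m; the calibration is good to about 2 mm. A picture is of the moment at which its call begins: read the wrist's pose just before it.
- manip.sign_off(): hands the job in; it is judged then, once.
Trained networks look in the newest picture that a camera, given by its name, has taken for a name from the list of things; names that differ only in an ending like _2 or _b are one class to them, and where a whole thing is asked for, a point or a joint stands for the part that bears it (a point fixed in the world has none). Each returns a list of dicts, best first, with "confidence" (0 to 1); they miss things now and then, are a little off and sometimes report something else, mostly with a low value. They report only what shows in the picture. A call takes as long as a camera call.
- eyes.find_in(camera, target): "bbox" ([left, top, right, bottom] in pixels, round what is visible of it).
- eyes.masks_of(camera, target): "region" (384x512 bool, what is visible of it) and "bbox" ([left, top, right, bottom] in pixels, round what is visible of it).
- eyes.tip_of(camera, target): "uv" ([column, row] in pixels: a listed point, or the origin of a listed thing).
The state is a dict: "time_s": time; "q": joint angles; "dq": joint speeds; "effort": joint torques, N m; "tcp_pos": TCP position; "tool_rot": TCP orientation; "ft_force": force on the tool from outside, world axes, zero at the start; "torque": the same for the moment, N m; "grip_width": opening from 0.0 (shut) to 1.0 (fully open); "gripper_force": force on a finger pad.
Only numpy, scipy, OpenCV 4.12 (cv2) and the standard library are available. Lean on these libraries where they do the work, as an engineer would, in place of code of your own. Each camera call takes 0.05 s, during which the arm holds its last target. There are 200 camera calls.

TASK

Take the two loose wooden swatch boards from their little easels and hang both on the display rail, one in each gap between the boards already hanging there: the narrow one beside the broadest hanging board and the wide one beside the slimmest. Lower each gently straight down between its neighbours until its hook sits on the rod, facing the same way as the others, and let go. The hanging boards must stay where they are, and nothing else may be knocked about.

Things in the scene. Friction and masses are not known exactly. Their poses are not given: they have to be found in the camera images.
- board_narrow: the loose narrow swatch board, wood 30 mm wide, about 0.1 kg. Origin on the rod's axis once hung; x across the rod (lip +x, wood -x), y along it, z up. Wooden grip on top: 16 mm in x, 22 mm in y, z = 7 to 47 mm, centred. Steel hook 20 mm wide in y; peaked inside, 24 mm wide in x, centres itself on the rod; lip x = 12 to 17, down to z = -34. Wood 8 mm thick, x = -23.5 to -15.5, z = -30 to -95 mm.
- board_wide: the loose wide swatch board, wood 48 mm wide, about 0.12 kg; else (hook, grip, heights, axes, origin) just like board_narrow. Every board is balanced, hangs plumb, and is 142 mm tall overall.
- board_narrow_foot (a point): middle of the lower edge of the narrow board's wood (x = -19.5, z = -95 mm in its frame).
- board_wide_foot (a point): middle of the lower edge of the wide board's wood (x = -19.5, z = -95 mm in its frame).
- hung_slim: the slimmest swatch board already hanging on the rail, wood 20 mm wide (y), loose on the rod; same hook, grip, axes and origin as board_narrow. It hangs at one end of the row (left or right varies), 83 mm from hung_mid, which leaves a gap of about 60 mm between their woods for the wide board.
- hung_mid: the middle swatch board already hanging on the rail, wood 26 mm wide (y), loose on the rod; same hook, grip, axes and origin as board_narrow.
- hung_broad: the broadest swatch board already hanging on the rail, wood 56 mm wide (y), loose on the rod; same hook, grip, axes and origin as board_narrow. It hangs at the other end of the row, 83 mm from hung_mid, which leaves a gap of about 42 mm between their woods for the narrow board.
- rail_mid (a point): middle of the display rail's rod: dark steel, 10 mm across, 125 mm above the table, 256 mm long between two posts, fixed. Axes: y along the rod, z up, -x to the side away from the robot, where the wood of the hanging boards is (their lips are on the robot's side). A board hung the same way round has its axes parallel to these.
- rail: the fixed stand of the rod: origin on the table below rail_mid, same axes; 10 mm posts at y = +-128 mm on wooden feet 90 x 22 x 10 mm.
- easel_narrow: fixed wooden easel 70 x 85 x 70 mm, origin on the table under its middle. The narrow board leans on it, wood side down, lip side up, lower edge on a ledge, its z axis tilted 38 degrees from vertical towards the easel's -x (about the robot's left); its grip stands free on all sides. The two easels may stand swapped.
- easel_wide: the like easel with the wide board, whose z axis is tilted 32 degrees.
- ring_box: bystander: small square lidded ring box 65 x 65 x 36 mm with a ribbon band, standing between easels and rail; origin under its middle.
- ring_box_big: bystander: slightly larger lidded ring box 70 x 70 x 36 mm with a ribbon band, right of the easels; origin under its middle.
- parcel_tape: bystander: roll of parcel tape lying flat, 104 mm across, 25 mm high; origin under its middle.
- coasters: bystander: round pack of coasters, 106 mm across, 44 mm high; origin under its middle.
- opener: bystander: wood-handled bottle opener lying near the front edge, 140 mm long, 12 mm high; origin under its middle.
- bracelet_box: bystander: flat white box 57 x 81 x 9 mm near the front edge of the table; origin under its middle.

How it is judged:
By the outcome, as a careful person would: the job done as asked, in the order asked, and still so for the second after the job is handed in, with the robot touching nothing.
It also fails if it takes over 62 s, if anything falls off the work surface, if the arm or the gripper's body presses on something with over 40 N, if the wrist force passes 120 N, or if a joint passes its speed limit or range.

## Working session

There is one attempt and no reset: what is moved stays moved. The work goes in short steps, Python scripts to look and compute and a tool call to move; the robot and the scene stay as the last step left them, time stands still between calls to the robot, and variables do not carry over. Pictures are saved under pics/ and viewed, at most 10 in all, crops included, and the job is handed in when it is done.

Besides the shell and the picture viewer there is one more tool, called after "Request:" by a JSON object that holds its "api" and its "payload", one argument or row to a line. step_arm: Moves the arm, as the interface text tells. Its arguments: {"type":"object","properties":{"plan":{"type":"array","items":{"type":"number"}},"force":{"type":"number"}},"required":["plan"]}

```bash
mkdir -p pics; cat > h.py <<'E'
import numpy as np, cv2, json
from plant import manip, eyes
from scipy.spatial.transform import Rotation as R
def save(n,im,): cv2.imwrite('pics/'+n,cv2.cvtColor(im,cv2.COLOR_RGB2BGR))
def tool():
    s=manip.observe(); q=s['tool_rot']; T=np.eye(4); T[:3,:3]=R.from_quat([q[1],q[2],q[3],q[0]]).as_matrix(); T[:3,3]=s['tcp_pos']; return T
def cam(name):
    T=tool(); c=eyes.read_camera(name)
    if name=='wrist': W=T@np.array(c['hand_eye'])
    else:
        W=np.eye(4); r=cv2.Rodrigues(np.array(c['rvec'],float))[0]; W[:3,:3]=r.T; W[:3,3]=-r.T@np.array(c['tvec']).ravel()
    c['W']=W; return c
def cloud(c):
    K=c['mtx']; d=c['depth']; v,u=np.indices(d.shape)
    p=np.stack([(u-K[0,2])/K[0,0]*d,(v-K[1,2])/K[1,1]*d,d],-1)
    P=p@c['W'][:3,:3].T+c['W'][:3,3]; P[d<=0]=np.nan; return P
def ray(c,uv):
    K=c['mtx']; r=c['W'][:3,:3]@np.array([(uv[0]-K[0,2])/K[0,0],(uv[1]-K[1,2])/K[1,1],1]); return c['W'][:3,3],r
def proj(c,p):
    q=(np.asarray(p)-c['W'][:3,3])@c['W'][:3,:3]; q=q@np.array(c['mtx']).T; return q[...,:2]/q[...,2:]
def tri(rs):
    A=0;b=0
    for o,d in rs:
        d=d/np.linalg.norm(d);M=np.eye(3)-np.outer(d,d);A=A+M;b=b+M@o
    x=np.linalg.solve(A,b); return x,[np.linalg.norm((np.eye(3)-np.outer(d,d)/(d@d))@(x-o)) for o,d in rs]
E
cat > a.py <<'E'
from h import *
np.set_printoptions(precision=4,suppress=True)
print(manip.observe())
names=['board_narrow','board_wide','hung_slim','hung_mid','hung_broad','easel_narrow','easel_wide','rail','ring_box','ring_box_big']
pts=['board_narrow_foot','board_wide_foot','rail_mid']
C={}
for n in ['top','side']:
    c=cam(n); C[n]=c; im=c['image'].copy(); save(n+'0.png',cv2.resize(im,(800,600)))
    P=cloud(c); print(n,'campos',c['W'][:3,3])
    for t in names+pts:
        r=eyes.tip_of(n,t); c[t]=r
        s=''
        if r: s=f"tip {np.round(r[0]['uv'],1)} {r[0]['confidence']:.2f}"
        if t in names:
            m=eyes.masks_of(n,t)
            if m:
                g=m[0]['region']; q=P[g]; q=q[~np.isnan(q[:,0])]
                s+=f" mask {m[0]['confidence']:.2f} {np.round(m[0]['bbox'])} lo {np.percentile(q,3,0)} hi {np.percentile(q,97,0)}" if len(q) else 'nodepth'
                np.save(f'm_{n}_{t}.npy',g)
        print(n,t,s)
for t in names+pts:
    if C['top'][t] and C['side'][t]:
        print(t,*tri([ray(C[n],C[n][t][0]['uv']) for n in C]))
E
python3 a.py
```

```text
{'time_s': 0.0, 'q': array([ 1.5191,  0.3594,  0.0111, -0.0003, -1.2241, -0.2881]), 'dq': array([-0.0009,  0.001 , -0.    , -0.001 ,  0.0008,  0.0024]), 'effort': array([  0.0007, -58.2715,  29.3063,   6.997 ,   0.007 ,  -0.0001]), 'tcp_pos': array([0.2248, 0.6359, 0.2256]), 'tool_rot': array([ 0.0008,  0.9856, -0.1691, -0.0001]), 'ft_force': array([-0.5158, -0.4703,  0.569 ]), 'torque': array([-0.0319, -0.0231,  0.0208]), 'gripper_force': 0.0, 'grip_width': 1.0037487669559566}
top campos [0.4558 0.0099 1.0875]
top board_narrow tip [190.  247.4] 0.64 mask 0.53 [147. 144. 165. 159.] lo [0.6037 0.2506 0.1019] hi [0.6279 0.2692 0.1744]
top board_wide tip [208.2 230.6] 0.73 mask 0.69 [196. 221. 223. 239.] lo [0.398  0.1014 0.0308] hi [0.4408 0.1605 0.1576]
top hung_slim tip [186.1 135.6] 0.51 mask 0.68 [178. 127. 190. 147.] lo [0.6419 0.1761 0.0423] hi [0.6709 0.2004 0.1739]
top hung_mid tip [156.1 149.4] 0.75 mask 0.57 [149. 145. 165. 157.] lo [0.6039 0.2502 0.0958] hi [0.6371 0.2721 0.1741]
top hung_broad tip [125.3 164.3] 0.75 mask 0.61 [115. 155. 137. 176.] lo [0.5676 0.3235 0.0892] 
[... 2833 characters left out ...]
at64(0.0072094121757488505), np.float64(0.007209412175748761)]
rail [ 0.624   0.2604 -0.0095] [np.float64(0.00034188753273535114), np.float64(0.00034188753273536166)]
ring_box [0.5112 0.2236 0.0133] [np.float64(0.002177901602780995), np.float64(0.0021779016027811556)]
ring_box_big [ 0.423  -0.06    0.0294] [np.float64(0.0012514976297986146), np.float64(0.0012514976297987072)]
board_narrow_foot [0.4356 0.2865 0.0235] [np.float64(0.0012515657980036198), np.float64(0.0012515657980037493)]
board_wide_foot [0.4135 0.1059 0.0187] [np.float64(0.0009573117034435883), np.float64(0.00095731170344368)]
rail_mid [0.6234 0.2654 0.1277] [np.float64(0.0030297451106275964), np.float64(0.003029745110627442)]
```

View pics/top0.png

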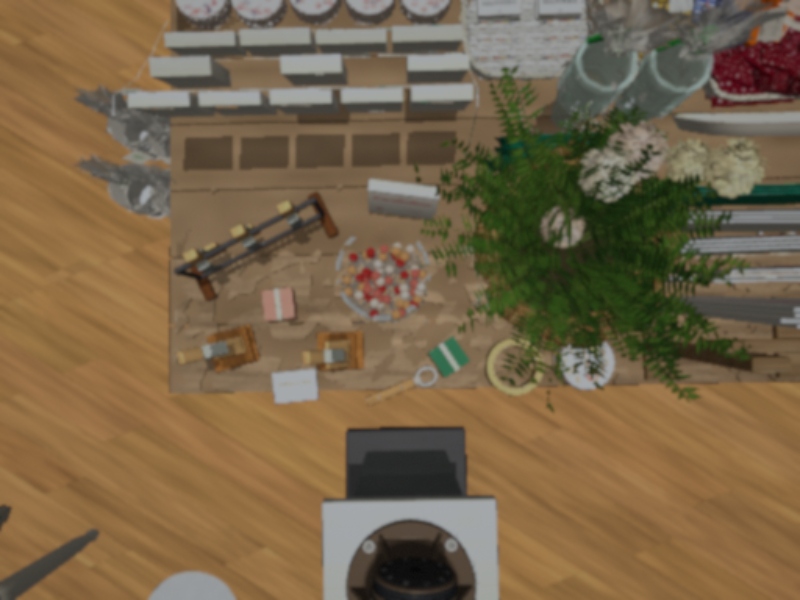

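View pics/side0.png

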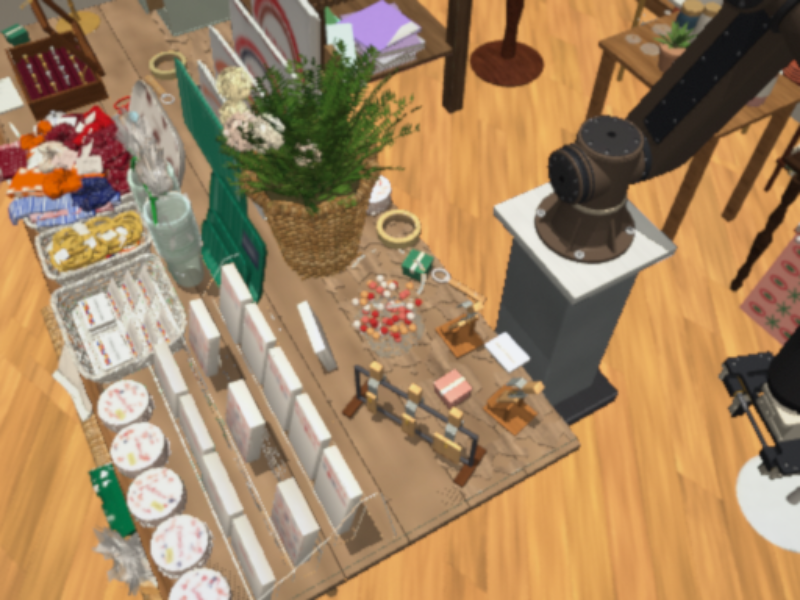

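The top view shows the rail at upper left, with slim at (186,135), mid at (156,149) and broad at (125,164) in 512-px coordinates. The easels are at about (146,222) for the left one (narrow) and (215,227) for the right one (wide). The side view agrees. Next I'll bring the wrist camera close.

```bash
cat > plan.py <<'E'
from h import *
def rz(yaw,tilt=0):
    "board-like rotation: x yaw (deg), z tilted towards -x by tilt(deg); returns board R"
    return (R.from_euler('z',yaw,degrees=True)*R.from_euler('y',-tilt,degrees=True)).as_matrix()
B2T=np.array([[0,1,0],[1,0,0],[0,0,-1.]]) # columns: tool x=by, tool y=bx, tool z=-bz
def toolR(Rb): return Rb@B2T
def plan(p,Rt,op,T=None,n=None,sp=.95,mode='old'):
    "waypoint from T to (p,Rt); straight line"
    T=tool() if T is None else T.copy()
    rv=R.from_matrix(T[:3,:3].T@Rt).as_rotvec(); dp=np.asarray(p)-T[:3,3]
    ang=np.degrees(np.linalg.norm(rv)); d=np.linalg.norm(dp)
    m=max(1,int(np.ceil(max(ang/5/sp,d/.03/sp)))); n=n or m
    rows=[]
    for i in range(n):
        L=T[:3,:3].T@dp/n/.03; t=np.degrees(rv)/n/5   # frame old
        r=np.round(np.r_[t,L],2); rows.append(np.r_[r,op].tolist())
        T[:3,3]+=T[:3,:3]@r[3:6]*.03
        T[:3,:3]=T[:3,:3]@R.from_rotvec(np.radians(r[:3]*5)).as_matrix()
    return rows,T
def show(rows):
    for i in range(0,len(rows),10): print('[',', '.join(', '.join(f'{x:g}' for x in r) for r in rows[i:i+10]),']')
E
python3 - <<'E'
from plan import *
np.set_printoptions(precision=4,suppress=True)
c=eyes.read_camera('wrist'); print(c['hand_eye'],c['mtx'])
T=tool();print(T)
r,T1=plan([.30,.58,.36],T[:3,:3],1); show(r)
r2,T2=plan([.47,.24,.40],toolR(rz(-150)),1,T1); show(r2);print(T2)
E
```

```text
[[-0.0001 -0.9505 -0.3107  0.0858]
 [ 1.     -0.0003  0.0007  0.0006]
 [-0.0008 -0.3107  0.9505 -0.1575]
 [ 0.      0.      0.      1.    ]] [[313.9359   0.     250.5749]
 [  0.     313.9359 193.1394]
 [  0.       0.       1.    ]]
[[ 0.9428 -0.3333  0.      0.225 ]
 [-0.3333 -0.9428 -0.      0.6364]
 [ 0.      0.     -1.      0.2265]
 [ 0.      0.      0.      1.    ]]
[ 0, 0, 0, 0.5, 0.16, -0.74, 1, 0, 0, 0, 0.5, 0.16, -0.74, 1, 0, 0, 0, 0.5, 0.16, -0.74, 1, 0, 0, 0, 0.5, 0.16, -0.74, 1, 0, 0, 0, 0.5, 0.16, -0.74, 1, 0, 0, 0, 0.5, 0.16, -0.74, 1 ]
[ 0, -0, 0.58, 0.65, 0.63, -0.1, 1, 0, -0, 0.58, 0.68, 0.59, -0.1, 1, 0, -0, 0.58, 0.71, 0.56, -0.1, 1, 0, -0, 0.58, 0.74, 0.52, -0.1, 1, 0, -0, 0.58, 0.76, 0.48, -0.1, 1, 0, -0, 0.58, 0.79, 0.44, -0.1, 1, 0, -0, 0.58, 0.81, 0.4, -0.1, 1, 0, -0, 0.58, 0.83, 0.36, -0.1, 1, 0, -0, 0.58, 0.84, 0.32, -0.1, 1, 0, -0, 0.58, 0.86, 0.28, -0.1, 1 ]
[ 0, -0, 0.58, 0.87, 0.23, -0.1, 1, 0, -0, 0.58, 0.88, 0.19, -0.1, 1, 0, -0, 0.58, 0.89, 0.14, -0.1, 1, 0, -0, 0.58, 0.9, 0.1, -0.1, 1 ]
[[ 0.499  -0.8666  0.      0.4702]
 [-0.8666 -0.499  -0.      0.2404]
 [ 0.0001 -0.     -1.      0.4018]
 [ 0.      0.      0.      1.    ]]
```

Request:
{"api": "step_arm", "payload": {
  "plan": [0,0,0,0.5,0.16,-0.74,1,0,0,0,0.5,0.16,-0.74,1,0,0,0,0.5,0.16,-0.74,1,0,0,0,0.5,0.16,-0.74,1,0,0,0,0.5,0.16,-0.74,1,0,0,0,0.5,0.16,-0.74,1,0,0,0.58,0.65,0.63,-0.1,1,0,0,0.58,0.68,0.59,-0.1,1,0,0,0.58,0.71,0.56,-0.1,1,0,0,0.58,0.74,0.52,-0.1,1]
}}

```text
time_s: 3.28
tcp_pos: [0.3491, 0.4811, 0.372]
tool_rot: [-0.0, 0.963, -0.269, -0.0]
ft_force: [-0.0, 0.4, 0.1]
grip_width: 0.999
gripper_force: 0.0
```

Request:
{"api": "step_arm", "payload": {
  "plan": [0,0,0.58,0.76,0.48,-0.1,1,0,0,0.58,0.79,0.44,-0.1,1,0,0,0.58,0.81,0.4,-0.1,1,0,0,0.58,0.83,0.36,-0.1,1,0,0,0.58,0.84,0.32,-0.1,1,0,0,0.58,0.86,0.28,-0.1,1,0,0,0.58,0.87,0.23,-0.1,1,0,0,0.58,0.88,0.19,-0.1,1,0,0,0.58,0.89,0.14,-0.1,1,0,0,0.58,0.9,0.1,-0.1,1]
}}

```text
time_s: 4.12
tcp_pos: [0.4705, 0.2391, 0.4022]
tool_rot: [-0.0, 0.865, -0.502, 0.0]
ft_force: [0.4, -0.2, -0.3]
grip_width: 0.999
gripper_force: 0.0
```

```bash
cat > b.py <<'E'
from plan import *
import sys
np.set_printoptions(precision=4,suppress=True)
s=manip.observe(); print(s['time_s'],s['q'],tool())
c=cam('wrist'); P=cloud(c); save(sys.argv[1]+'.png',cv2.resize(c['image'],(800,600)))
np.savez(sys.argv[1]+'.npz',image=c['image'],depth=c['depth'],W=c['W'],mtx=c['mtx'])
for t in ['board_narrow','board_wide','hung_slim','hung_mid','hung_broad','easel_narrow','easel_wide','rail','board_narrow_foot','board_wide_foot','rail_mid']:
    r=eyes.tip_of('wrist',t); s=''
    if r: s=f"tip {np.round(r[0]['uv'],1)} {r[0]['confidence']:.2f}"
    if t[-4:] not in('foot','_mid') or t=='hung_mid':
        m=eyes.masks_of('wrist',t)
        if m:
            g=m[0]['region']; q=P[g]; q=q[~np.isnan(q[:,0])]; np.save(f'{sys.argv[1]}_{t}.npy',g)
            s+=f" mask {m[0]['confidence']:.2f} {np.round(m[0]['bbox'])} lo {np.percentile(q,3,0)} hi {np.percentile(q,97,0)}"
    print(t,s)
E
python3 b.py w1
```

```text
4.1167 [ 0.8421  0.0469  0.0049  0.     -1.5281 -0.3221] [[ 0.4969 -0.8678  0.0004  0.4705]
 [-0.8678 -0.4969  0.0004  0.2391]
 [-0.0002 -0.0006 -1.      0.4022]
 [ 0.      0.      0.      1.    ]]
board_narrow tip [244.  219.9] 0.60 mask 0.94 [228. 174. 260. 250.] lo [0.4164 0.2929 0.0012] hi [0.4503 0.3661 0.1539]
board_wide tip [317.  106.4] 0.87 mask 0.65 [300.  79. 338. 134.] lo [0.4116 0.1041 0.0329] hi [0.4436 0.1623 0.157 ]
hung_slim tip [138.2  48.3] 0.76 mask 0.62 [121.  34. 162.  63.] lo [0.642  0.1766 0.043 ] hi [0.6707 0.2037 0.1722]
hung_mid tip [144.2 113.1] 0.87 mask 0.91 [124. 102. 163. 127.] lo [0.6053 0.2507 0.0433] hi [0.6418 0.2726 0.1721]
hung_broad tip [145.4 178.3] 0.93
easel_narrow tip [248.7 186.7] 0.91
easel_wide tip [309.2  92.6] 0.64 mask 0.69 [280.  59. 341. 119.] lo [ 0.3993  0.0788 -0.0015] hi [0.4596 0.1621 0.0645]
rail tip [165.2 110.4] 0.64 mask 0.71 [133.   3. 196. 208.] lo [0.5394 0.1325 0.0027] hi [0.6979 0.3799 0.1299]
board_narrow_foot tip [251.1 179.7] 0.59
board_wide_foot tip [320.2  88.1] 0.68
rail_mid tip [146.9 114.7] 0.61
```

View pics/w1.png

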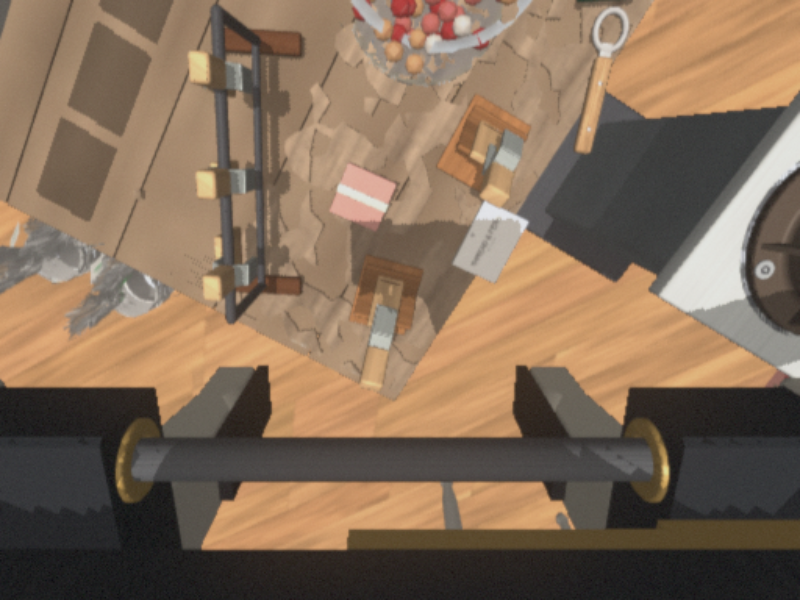

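```bash
cat > c.py <<'E'
from plan import *
np.set_printoptions(precision=4,suppress=True)
z=np.load('w1.npz'); c=dict(z); P=cloud(c); Z=P[...,2]
hung={'slim':(.657,.187),'mid':(.62,.262),'broad':(.585,.338)}
for n,(x,y) in hung.items():
    s=(np.hypot(P[...,0]-x,P[...,1]-y)<.035)&(Z>.163); q=P[s]
    r=cv2.minAreaRect((q[:,:2]*1000).astype(np.float32)); print(n,len(q),'top rect',r,np.median(q,0))
# board tops / axis from masks
for n,foot in (('narrow',(.4356,.2865,.0235)),('wide',(.4135,.1059,.0187))):
    g=np.load(f'w1_board_{n}.npy'); g=cv2.erode(g.astype(np.uint8),np.ones((3,3)))>0
    q=P[g]; q=q[~np.isnan(q[:,0])]; h=q[(q[:,2]>.06)]
    cc=h.mean(0); u,s,v=np.linalg.svd(h-cc); print(n,len(h),cc,'sv',s/np.sqrt(len(h)),v)
    for y0 in np.arange(h[:,1].min(),h[:,1].max(),.008):
        k=h[(h[:,1]>=y0)&(h[:,1]<y0+.008)]
        if len(k): print('  y%.3f n%d x %.4f..%.4f z %.4f..%.4f'%(y0,len(k),*np.percentile(k[:,0],[2,98]),*np.percentile(k[:,2],[5,95])))
E
python3 c.py
```

```text
slim 329 top rect ((659.4258422851562, 189.57986450195312), (16.17584991455078, 21.4742431640625), 27.838943481445312) [0.6581 0.189  0.1708]
mid 267 top rect ((622.6768188476562, 263.75653076171875), (16.36094093322754, 22.064563751220703), 24.421079635620117) [0.6216 0.2627 0.1708]
broad 226 top rect ((585.2933959960938, 338.38848876953125), (16.033187866210938, 21.450550079345703), 26.67961311340332) [0.5845 0.3369 0.1708]
narrow 754 [0.4327 0.3314 0.124 ] sv [0.0267 0.0087 0.0055] [[ 0.1805 -0.5609 -0.808 ]
 [ 0.1423  0.8277 -0.5428]
 [-0.9732  0.017  -0.2292]]
  y0.300 n67 x 0.4293..0.4470 z 0.0992..0.1075
  y0.308 n114 x 0.4266..0.4467 z 0.0606..0.1181
  y0.316 n105 x 0.4257..0.4473 z 0.0657..0.1238
  y0.324 n88 x 0.4228..0.4453 z 0.0754..0.1246
  y0.332 n115 x 0.4207..0.4408 z 0.0933..0.1354
  y0.340 n117 x 0.4189..0.4390 z 0.1321..0.1458
  y0.348 n103 x 0.4179..0.4369 z 0.1440..0.1546
  y0.356 n45 x 0.4178..0.4350 z 0.1513..0.1556
wide 818 [0.4247 0.1359 0.1213] sv [0.031  0.0101 0.0052] [[-0.1196  0.3685  0.9219]
 [-0.364  -0.8802  0.3046]
 [-0.9237  0.2992 -0.2395]]
  y0.107 n67 x 0.4146..0.4311 z 0.1009..0.1119
  y0.115 n112 x 0.4140..0.4409 z 0.0618..0.1220
  y0.123 n162 x 0.4137..0.4431 z 0.0667..0.1237
  y0.131 n151 x 0.4123..0.4423 z 0.0785..0.1333
  y0.139 n113 x 0.4123..0.4314 z 0.1081..0.1462
  y0.147 n110 x 0.4123..0.4313 z 0.1449..0.1578
  y0.155 n98 x 0.4129..0.4308 z 0.1528..0.1579
  y0.163 n5 x 0.4180..0.4278 z 0.1521..0.1539
```

Wrist view: the hung boards show at (205–215, 70/183/283), the narrow board on the lower easel at (380,335), and the wide board on the upper one at (497,165). The depth is clean, with 16×22 mm grip tops and 83 mm spacing as stated. I'll fit the board model to the points.

```bash
cat > fit.py <<'E'
from plan import *
from scipy.optimize import least_squares
def boxes(w):
    return np.array([[-8,8,-11,11,7,47],[-17,17,-10,10,-2,7],[12,17,-10,10,-34,0],[-23.5,-15.5,-w/2,w/2,-95,-30],[-17,-12,-10,10,-34,0]])*1e-3
def sdf(p,w):
    D=[]
    for b in boxes(w):
        lo,hi=b[::2],b[1::2]; q=np.abs(p-(lo+hi)/2)-(hi-lo)/2
        D.append(np.linalg.norm(np.maximum(q,0),axis=1)+np.minimum(q.max(1),0))
    return np.min(D,0)
def fit(pts,w,p0,yaw,tilt,free_tilt=True):
    def Rb(v): return rz(v[3],v[4])
    f=lambda v: np.r_[sdf((pts-v[:3])@Rb(v),w), (0 if free_tilt else 1e-1)*(v[4]-tilt)]
    s=least_squares(f,[*p0,yaw,tilt],loss='soft_l1',f_scale=.0015,x_scale=[.01,.01,.01,5,5],diff_step=1e-5)
    return s.x, np.median(np.abs(f(s.x)[:-1]))
def pts_near(P,seg,r=.03,zmin=.045):
    pass
E
cat > d.py <<'E'
from fit import *
np.set_printoptions(precision=4,suppress=True)
c=dict(np.load('w1.npz')); P=cloud(c)
for n,w,t,foot in (('narrow',30,38,(.4356,.2865,.0235)),('wide',48,32,(.4135,.1059,.0187))):
    g=np.load(f'w1_board_{n}.npy'); g=cv2.erode(g.astype(np.uint8),np.ones((3,3)))>0
    q=P[g]; q=q[~np.isnan(q[:,0])]; q=q[q[:,2]>.035]
    p0=np.array(foot)+rz(-90,t)@[.0195,0,.095]
    v,e=fit(q,w,p0,-90,t); print(n,'init',p0,'fit',v,'res',e)
    v,e=fit(q,w,v[:3],v[3],t,False); print(n,'fixed tilt',v,'res',e, 'foot',v[:3]+rz(v[3],v[4])@[-.0195,0,-.095])
    d=sdf((q-v[:3])@rz(v[3],v[4]),w)*1000; print(np.percentile(d,[5,25,50,75,95]))
E
python3 d.py
```

```text
narrow init [0.4356 0.3296 0.1104] fit [  0.4299   0.3339   0.1135 -75.5925  38.053 ] res 0.0005713930231971698
narrow fixed tilt [  0.4299   0.3339   0.1135 -75.5982  38.0017] res 0.0005788565892553103 foot [0.4407 0.2921 0.0267]
[-2.03   -0.628  -0.0487  0.5317  1.4338]
wide init [0.4135 0.1397 0.1096] fit [  0.4198   0.1341   0.1162 -89.5793  36.4359] res 0.0008634131030935029
wide fixed tilt [  0.42     0.1359   0.1142 -88.7338  32.0035] res 0.000396057218066871 foot [0.4208 0.1021 0.0233]
[-2.5172 -0.4642 -0.0457  0.3375  1.3022]
```

```bash
cat > e.py <<'E'
from plan import *
np.set_printoptions(precision=4,suppress=True)
o=np.array([.4299,.3339,.1135]); Rb=rz(-75.6,38); Rt=toolR(Rb); z=Rb[:,2]
r,T=plan(o+z*.18,Rt,1); show(r); print(len(r),T[:3,3], o+z*.18)
r,T=plan(o+z*.075,Rt,1,T); show(r); print(T)
E
python3 e.py
```

```text
[ -0.36, 0.27, -0.8, -0.39, -0.08, 0.27, 1, -0.36, 0.27, -0.8, -0.38, -0.11, 0.26, 1, -0.36, 0.27, -0.8, -0.38, -0.15, 0.25, 1, -0.36, 0.27, -0.8, -0.38, -0.18, 0.23, 1, -0.36, 0.27, -0.8, -0.37, -0.21, 0.22, 1, -0.36, 0.27, -0.8, -0.36, -0.25, 0.2, 1, -0.36, 0.27, -0.8, -0.34, -0.28, 0.18, 1, -0.36, 0.27, -0.8, -0.33, -0.3, 0.17, 1, -0.36, 0.27, -0.8, -0.31, -0.33, 0.15, 1, -0.36, 0.27, -0.8, -0.29, -0.36, 0.13, 1 ]
[ -0.36, 0.27, -0.8, -0.26, -0.38, 0.11, 1, -0.36, 0.27, -0.8, -0.24, -0.4, 0.1, 1, -0.36, 0.27, -0.8, -0.21, -0.42, 0.08, 1, -0.36, 0.27, -0.8, -0.18, -0.44, 0.06, 1, -0.36, 0.27, -0.8, -0.15, -0.45, 0.04, 1, -0.36, 0.27, -0.8, -0.12, -0.46, 0.02, 1, -0.36, 0.27, -0.8, -0.09, -0.47, 0.01, 1, -0.36, 0.27, -0.8, -0.06, -0.47, -0.01, 1 ]
18 [0.4027 0.4416 0.2554] [0.4023 0.4412 0.2553]
[ -0.01, 0, 0.02, -0, 0, 0.88, 1, -0.01, 0, 0.02, -0, 0, 0.88, 1, -0.01, 0, 0.02, -0, 0, 0.88, 1, -0.01, 0, 0.02, -0, 0, 0.88, 1 ]
[[ 0.9686  0.197   0.1514  0.4187]
 [ 0.2484 -0.7634 -0.5962  0.3788]
 [-0.0019  0.6152 -0.7884  0.172 ]
 [ 0.      0.      0.      1.    ]]
```

Request:
{"api": "step_arm", "payload": {
  "plan": [-0.36,0.27,-0.8,-0.39,-0.08,0.27,1,-0.36,0.27,-0.8,-0.38,-0.11,0.26,1,-0.36,0.27,-0.8,-0.38,-0.15,0.25,1,-0.36,0.27,-0.8,-0.38,-0.18,0.23,1,-0.36,0.27,-0.8,-0.37,-0.21,0.22,1,-0.36,0.27,-0.8,-0.36,-0.25,0.2,1,-0.36,0.27,-0.8,-0.34,-0.28,0.18,1,-0.36,0.27,-0.8,-0.33,-0.3,0.17,1,-0.36,0.27,-0.8,-0.31,-0.33,0.15,1,-0.36,0.27,-0.8,-0.29,-0.36,0.13,1]
}}

```text
time_s: 5.95
tcp_pos: [0.4322, 0.353, 0.32]
tool_rot: [0.191, 0.967, -0.165, 0.023]
ft_force: [0.5, 0.1, -0.4]
grip_width: 0.999
gripper_force: 0.0
```

Request:
{"api": "step_arm", "payload": {
  "plan": [-0.36,0.27,-0.8,-0.26,-0.38,0.11,1,-0.36,0.27,-0.8,-0.24,-0.4,0.1,1,-0.36,0.27,-0.8,-0.21,-0.42,0.08,1,-0.36,0.27,-0.8,-0.18,-0.44,0.06,1,-0.36,0.27,-0.8,-0.15,-0.45,0.04,1,-0.36,0.27,-0.8,-0.12,-0.46,0.02,1,-0.36,0.27,-0.8,-0.09,-0.47,0.01,1,-0.36,0.27,-0.8,-0.06,-0.47,-0.01,1]
}}

```text
time_s: 6.62
tcp_pos: [0.4026, 0.4424, 0.2547]
tool_rot: [0.322, 0.938, 0.124, 0.039]
ft_force: [0.3, -0.1, -0.2]
grip_width: 0.999
gripper_force: 0.0
```

```bash
cat > f.py <<'E'
from fit import *
import sys
np.set_printoptions(precision=4,suppress=True)
n,w,p0,yaw,t=sys.argv[1],float(sys.argv[2]),np.array(eval(sys.argv[3])),float(sys.argv[4]),float(sys.argv[5]); tag=sys.argv[6]
s=manip.observe(); print(s['time_s'],s['q'],s['ft_force']); print(tool())
c=cam('wrist'); P=cloud(c); save(tag+'.png',cv2.resize(c['image'],(800,600)))
q=P.reshape(-1,3); q=q[~np.isnan(q[:,0])]; l=(q-p0)@rz(yaw,t)
d=sdf(l,w); k=q[(d<.008)&(l[:,2]>-.06)]
v,e=fit(k,w,p0,yaw,t,False); print('fit',v,e,len(k)); v2,e2=fit(k,w,p0,yaw,t); print('free',v2,e2)
Rb=rz(v[3],v[4]); Rt=toolR(Rb)
r,T=plan(v[:3]+Rb[:,2]*.075,Rt,1); show(r)
r,T=plan(v[:3]+Rb[:,2]*.014,Rt,1,T); show(r); print(T)
E
python3 f.py narrow 30 [.4299,.3339,.1135] -75.6 38 w2
```

```text
6.6167 [ 1.3406  0.5102  0.0186  0.2894 -1.6782  0.4344] [ 0.2777 -0.0823 -0.2267]
[[ 0.9664  0.2073  0.152   0.4026]
 [ 0.2569 -0.7618 -0.5947  0.4424]
 [-0.0075  0.6138 -0.7895  0.2547]
 [ 0.      0.      0.      1.    ]]
fit [  0.4299   0.3359   0.113  -76.2366  37.9935] 0.0008434722879239265 1142
free [  0.43     0.3354   0.1133 -76.0954  36.331 ] 0.000715414914401618
[ 0.01, -0.02, 0.08, 0.01, 0.02, 0.86, 1, 0.01, -0.02, 0.08, 0.01, 0.02, 0.86, 1, 0.01, -0.02, 0.08, 0.01, 0.02, 0.86, 1, 0.01, -0.02, 0.08, 0.02, 0.02, 0.86, 1 ]
[ -0, -0, 0, 0, 0, 0.68, 1, -0, -0, 0, 0, 0, 0.68, 1, -0, -0, 0, 0, 0, 0.68, 1 ]
[[ 0.9711  0.1881  0.1469  0.4277]
 [ 0.2386 -0.7655 -0.5975  0.344 ]
 [ 0.0001  0.6153 -0.7883  0.1238]
 [ 0.      0.      0.      1.    ]]
```

Request:
{"api": "step_arm", "payload": {
  "plan": [0.01,-0.02,0.08,0.01,0.02,0.86,1,0.01,-0.02,0.08,0.01,0.02,0.86,1,0.01,-0.02,0.08,0.01,0.02,0.86,1,0.01,-0.02,0.08,0.02,0.02,0.86,1,0,0,0,0,0,0.68,1,0,0,0,0,0,0.68,1,0,0,0,0,0,0.68,1,0,0,0,0,0,0,1]
}}

```text
time_s: 7.33
tcp_pos: [0.428, 0.3391, 0.1242]
tool_rot: [0.322, 0.94, 0.107, 0.038]
ft_force: [-0.7, -1.3, -0.9]
grip_width: 1.0
gripper_force: 0.0
```

Request:
{"api": "step_arm", "payload": {
  "plan": [0,0,0,0,0,0,0.4,0,0,0,0,0,0,0.3,0,0,0,0,0,0,0.25,0,0,0,0,0,0,0.2,0,0,0,0,0,0,0.1,0,0,0,0,0,0,0,0,0,0,0,0,0,0,0,0,0,0,0,0,0],
  "force": 20
}}

```text
time_s: 8.0
tcp_pos: [0.4287, 0.3428, 0.1268]
tool_rot: [0.319, 0.941, 0.108, 0.04]
ft_force: [-1.0, 0.7, 0.4]
grip_width: 0.453
gripper_force: 0.0
```

Request:
{"api": "step_arm", "payload": {
  "plan": [0,0,0,0,0,0,0,0,0,0,0,0,0,0,0,0,0,0,0,0,0,0,0,0,0,0,0,0,0,0,0,0,0,0,0,0,0,0,0,0,0,0,0,0,0,0,0,0,0]
}}

```text
time_s: 8.58
tcp_pos: [0.4287, 0.3428, 0.1267]
tool_rot: [0.319, 0.941, 0.108, 0.04]
ft_force: [-0.6, 0.5, 0.3]
grip_width: 0.185
gripper_force: 20.0
```

```bash
python3 - <<'E'
from h import *
print(manip.observe()); save('g1.png',cv2.resize(cam('wrist')['image'],(640,480)))
E
```

```text
{'time_s': 8.5833, 'q': array([ 1.256859  ,  0.50983868, -0.31418524,  0.33411424, -1.33962746,
        0.36527678]), 'dq': array([ 0.00012344, -0.00084959,  0.00097262,  0.00027276,  0.00093288,
        0.00147451]), 'effort': array([-3.29349311e-01, -6.15343451e+01,  2.10839045e+01,  5.62608317e+00,
       -2.05031320e+00, -5.26978006e-02]), 'tcp_pos': array([0.42866583, 0.34276206, 0.12668067]), 'tool_rot': array([0.31944661, 0.94061227, 0.10789374, 0.03951404]), 'ft_force': array([-0.59609504,  0.48471847,  0.28677128]), 'torque': array([ 2.21045965,  0.59617466, -0.06431061]), 'gripper_force': 19.978832602500916, 'grip_width': 0.18539796299324274}
```

View pics/g1.png

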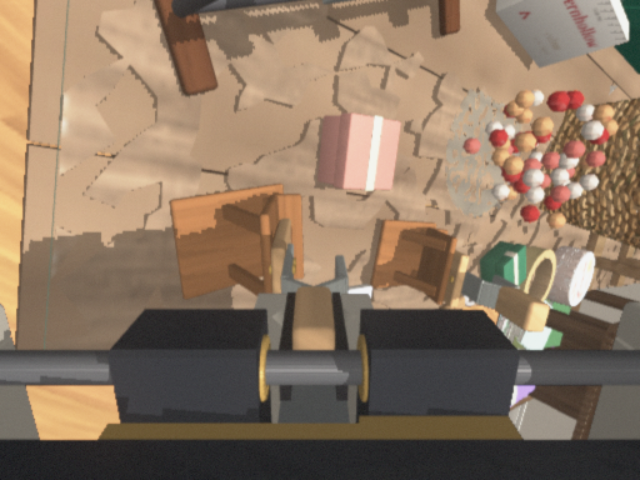

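```bash
cat > g.py <<'E'
from plan import *
np.set_printoptions(precision=4,suppress=True)
T0=tool(); a=T0[:3,3]+T0[:3,:3]@[0,.004,-.06]
r,T=plan(a,T0[:3,:3],0,n=4); show(r)
r,T=plan(a+[0.02,-.02,.12],T0[:3,:3],0,T); show(r)
r,T=plan([.55,.30,.35],toolR(rz(-153.5)),0,T); show(r); print(T,len(r))
E
python3 g.py
```

```text
[ 0, 0, 0, -0, 0.03, -0.5, 0, 0, 0, 0, -0, 0.03, -0.5, 0, 0, 0, 0, -0, 0.03, -0.5, 0, 0, 0, 0, -0, 0.03, -0.5, 0 ]
[ 0, 0, 0, 0.1, 0.62, -0.54, 0, 0, 0, 0, 0.1, 0.62, -0.54, 0, 0, 0, 0, 0.1, 0.62, -0.54, 0, 0, 0, 0, 0.1, 0.62, -0.54, 0, 0, 0, 0, 0.1, 0.62, -0.54, 0 ]
[ 0.35, -0.28, 0.82, 0.18, 0.17, 0.01, 0, 0.35, -0.28, 0.82, 0.19, 0.16, 0, 0, 0.35, -0.28, 0.82, 0.2, 0.15, -0.01, 0, 0.35, -0.28, 0.82, 0.21, 0.13, -0.02, 0, 0.35, -0.28, 0.82, 0.22, 0.12, -0.02, 0, 0.35, -0.28, 0.82, 0.22, 0.1, -0.03, 0, 0.35, -0.28, 0.82, 0.23, 0.08, -0.04, 0, 0.35, -0.28, 0.82, 0.23, 0.06, -0.05, 0, 0.35, -0.28, 0.82, 0.24, 0.05, -0.06, 0, 0.35, -0.28, 0.82, 0.24, 0.03, -0.06, 0 ]
[ 0.35, -0.28, 0.82, 0.24, 0.01, -0.07, 0, 0.35, -0.28, 0.82, 0.24, -0.01, -0.08, 0, 0.35, -0.28, 0.82, 0.23, -0.03, -0.08, 0, 0.35, -0.28, 0.82, 0.23, -0.05, -0.09, 0, 0.35, -0.28, 0.82, 0.22, -0.07, -0.09, 0, 0.35, -0.28, 0.82, 0.21, -0.09, -0.09, 0, 0.35, -0.28, 0.82, 0.2, -0.1, -0.09, 0, 0.35, -0.28, 0.82, 0.19, -0.12, -0.1, 0 ]
[[ 0.4447 -0.8957  0.0025  0.5505]
 [-0.8957 -0.4447 -0.0007  0.3004]
 [ 0.0018 -0.0019 -1.      0.35  ]
 [ 0.      0.      0.      1.    ]] 18
```

Request:
{"api": "step_arm", "payload": {
  "plan": [0,0,0,0,0.03,-0.5,0,0,0,0,0,0.03,-0.5,0,0,0,0,0,0.03,-0.5,0,0,0,0,0,0.03,-0.5,0,0,0,0,0.1,0.62,-0.54,0,0,0,0,0.1,0.62,-0.54,0,0,0,0,0.1,0.62,-0.54,0,0,0,0,0.1,0.62,-0.54,0,0,0,0,0.1,0.62,-0.54,0]
}}

```text
time_s: 9.38
tcp_pos: [0.4403, 0.3546, 0.2985]
tool_rot: [0.32, 0.941, 0.108, 0.039]
ft_force: [0.2, 1.1, -2.0]
grip_width: 0.183
gripper_force: 20.0
```

Request:
{"api": "step_arm", "payload": {
  "plan": [0.35,-0.28,0.82,0.18,0.17,0.01,0,0.35,-0.28,0.82,0.19,0.16,0,0,0.35,-0.28,0.82,0.2,0.15,-0.01,0,0.35,-0.28,0.82,0.21,0.13,-0.02,0,0.35,-0.28,0.82,0.22,0.12,-0.02,0,0.35,-0.28,0.82,0.22,0.1,-0.03,0,0.35,-0.28,0.82,0.23,0.08,-0.04,0,0.35,-0.28,0.82,0.23,0.06,-0.05,0,0.35,-0.28,0.82,0.24,0.05,-0.06,0,0.35,-0.28,0.82,0.24,0.03,-0.06,0]
}}

```text
time_s: 10.22
tcp_pos: [0.5018, 0.3243, 0.3265]
tool_rot: [0.152, 0.953, -0.262, 0.019]
ft_force: [0.0, -0.1, -0.8]
grip_width: 0.181
gripper_force: 20.0
```

Request:
{"api": "step_arm", "payload": {
  "plan": [0.35,-0.28,0.82,0.24,0.01,-0.07,0,0.35,-0.28,0.82,0.24,-0.01,-0.08,0,0.35,-0.28,0.82,0.23,-0.03,-0.08,0,0.35,-0.28,0.82,0.23,-0.05,-0.09,0,0.35,-0.28,0.82,0.22,-0.07,-0.09,0,0.35,-0.28,0.82,0.21,-0.09,-0.09,0,0.35,-0.28,0.82,0.2,-0.1,-0.09,0,0.35,-0.28,0.82,0.19,-0.12,-0.1,0,0,0,0,0,0,0,0]
}}

```text
time_s: 10.97
tcp_pos: [0.5511, 0.2989, 0.3515]
tool_rot: [-0.002, 0.848, -0.529, 0.002]
ft_force: [0.3, -0.3, 0.7]
grip_width: 0.183
gripper_force: 20.0
```

```bash
cat > k.py <<'E'
# in-hand board fit in tool frame + hung positions
from fit import *
import sys
np.set_printoptions(precision=4,suppress=True)
tag,w=sys.argv[1],float(sys.argv[2])
s=manip.observe(); print(s['time_s'],s['q'],s['ft_force'],s['gripper_force'],s['grip_width']); T=tool(); print(T)
c=cam('wrist'); P=cloud(c); save(tag+'.png',cv2.resize(c['image'],(800,600)))
np.savez(tag+'.npz',image=c['image'],depth=c['depth'],W=c['W'],mtx=c['mtx'])
q=P.reshape(-1,3); q=q[~np.isnan(q[:,0])]
l=(q-T[:3,3])@T[:3,:3]   # tool frame
b=l[:,[1,0,2]]*[1,1,-1]+[0,0,.015]  # board frame nominal
k=(sdf(b,w)<.007)&((b[:,2]<.004)); b=b[k]; print(len(b))
def f(v): return sdf((b-v[:3])@R.from_rotvec(v[3:]).as_matrix(),w)
o=least_squares(f,np.zeros(6),loss='soft_l1',f_scale=.0015,x_scale=[.01]*3+[.1]*3,diff_step=1e-5)
print('board offset (board axes mm)',o.x[:3]*1000,'rot deg',np.degrees(o.x[3:]),'res',np.median(np.abs(o.fun))*1000)
for i in range(5):
    B=boxes(w)[i]; print(i,((b>B[::2]-.004)&(b<B[1::2]+.004)).all(1).sum(),end=' ')
print()
for n,(x,y) in {'slim':(.6594,.1896),'mid':(.6227,.2638),'broad':(.5853,.3384)}.items():
    g=q[(np.hypot(q[:,0]-x,q[:,1]-y)<.03)&(q[:,2]>.163)&(q[:,2]<.185)]
    if len(g)>30: r=cv2.minAreaRect((g[:,:2]*1000).astype(np.float32)); print(n,len(g),r,np.median(g[:,2]))
E
python3 k.py w3 30
```

```text
10.9667 [ 0.8092  0.2256  0.1045  0.0021 -1.445  -0.3541] [ 0.2816 -0.3088  0.6785] 19.979934990406036 0.18257659446707017
[[ 0.4398 -0.8981  0.0048  0.5511]
 [-0.8981 -0.4398  0.002   0.2989]
 [ 0.0003 -0.0052 -1.      0.3515]
 [ 0.      0.      0.      1.    ]]
1289
board offset (board axes mm) [-0.6606  0.4362  0.9898] rot deg [ 0.9501 -1.2349  0.576 ] res 0.38871894355013703
0 43 1 318 2 310 3 724 4 452 
slim 437 ((659.904541015625, 189.47406005859375), (16.15608787536621, 22.393136978149414), 27.9209041595459) 0.17073992041171282
mid 332 ((622.906005859375, 263.8233947753906), (16.00352668762207, 21.697351455688477), 27.236616134643555) 0.17100144203744977
broad 280 ((585.8840942382812, 338.48577880859375), (16.094539642333984, 21.695682525634766), 26.663776397705078) 0.17095591966002252
```

View pics/w3.png

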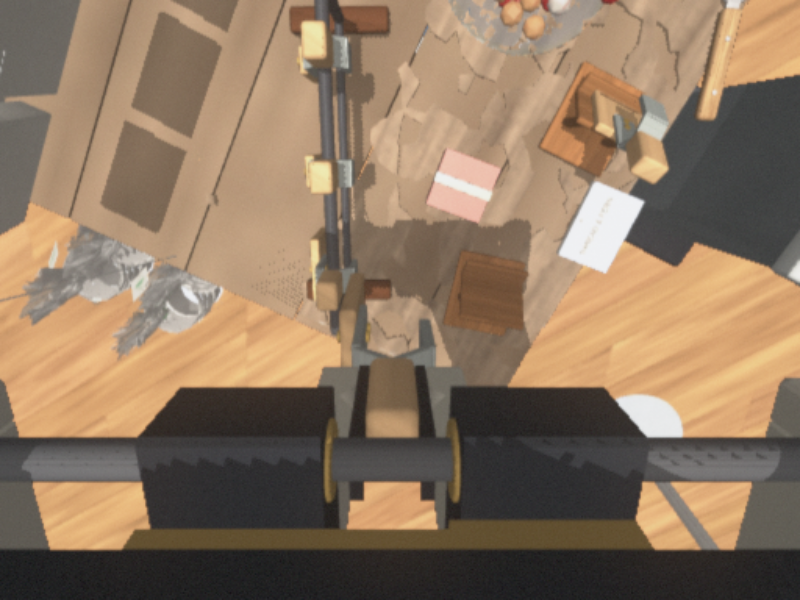

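The board hangs plumb in the gripper at (395,400), wood on the far side like the hung boards at (320,45/173/285). Moving above the gap.

```bash
cat > m.py <<'E'
from plan import *
import sys
np.set_printoptions(precision=4,suppress=True)
p=eval(sys.argv[1]); op=float(sys.argv[2]); sp=float(sys.argv[3]); Rt=toolR(rz(float(sys.argv[4]))) if len(sys.argv)>4 else tool()[:3,:3]
s=manip.observe(); print(s['time_s'],s['tcp_pos'],s['ft_force'])
r,T=plan(p,Rt,op,sp=sp); show(r)
E
python3 m.py [.6066,.2951,.30] 0 .7 -153.9
```

```text
11.0167 [0.5506 0.2992 0.3509] [-0.7449  1.0484 -1.5054]
[ -0.01, -0, 0.01, 0.24, -0.4, 0.43, 0, -0.01, -0, 0.01, 0.24, -0.4, 0.43, 0, -0.01, -0, 0.01, 0.24, -0.4, 0.43, 0, -0.01, -0, 0.01, 0.24, -0.4, 0.42, 0 ]
```

Request:
{"api": "step_arm", "payload": {
  "plan": [-0.01,0,0.01,0.24,-0.4,0.43,0,-0.01,0,0.01,0.24,-0.4,0.43,0,-0.01,0,0.01,0.24,-0.4,0.43,0,-0.01,0,0.01,0.24,-0.4,0.42,0,0,0,0,0,0,0,0,0,0,0,0,0,0,0,0,0,0,0,0,0,0,0,0,0,0,0,0,0]
}}

```text
time_s: 11.68
tcp_pos: [0.6065, 0.2959, 0.2988]
tool_rot: [0.001, 0.849, -0.528, 0.0]
ft_force: [-1.3, -0.3, -1.4]
grip_width: 0.181
gripper_force: 20.0
```

```bash
python3 k.py w4 30; python3 m.py [.6066,.2951,.22] 0 .5 -153.9
```

```text
11.6833 [ 0.7431  0.3269  0.1273  0.0016 -1.3733 -0.2857] [-1.3456 -0.2991 -1.4097] 19.979149103164673 0.18085532111478347
[[ 0.4419 -0.8971 -0.0005  0.6065]
 [-0.8971 -0.4419 -0.0026  0.2959]
 [ 0.0021  0.0016 -1.      0.2988]
 [ 0.      0.      0.      1.    ]]
1292
board offset (board axes mm) [-0.7379  0.394   1.0131] rot deg [ 1.0124 -1.3353  0.7279] res 0.3911112060632415
0 40 1 318 2 308 3 729 4 459 
slim 541 ((660.201416015625, 189.53836059570312), (15.28804874420166, 22.281293869018555), 25.654918670654297) 0.1708690153187934
mid 407 ((623.4073486328125, 263.60748291015625), (15.695428848266602, 21.301088333129883), 26.406583786010742) 0.17096997615289472
broad 124 ((589.01416015625, 331.39801025390625), (15.098824501037598, 7.163794994354248), 25.963882446289062) 0.1701898690897338
11.7333 [0.6064 0.296  0.2993] [-0.1696  0.4308 -1.3655]
[ 0, -0, 0, 0, 0, 0.44, 0, 0, -0, 0, 0, 0, 0.44, 0, 0, -0, 0, 0, 0, 0.44, 0, 0, -0, 0, 0, 0, 0.44, 0, 0, -0, 0, 0, 0, 0.44, 0, 0, -0, 0, 0, 0, 0.44, 0 ]
```

View pics/w4.png

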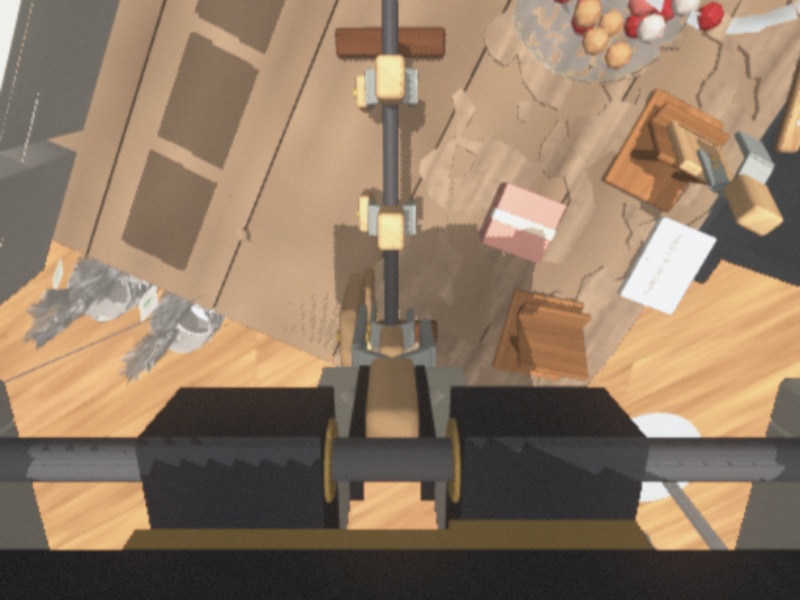

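The rod lines up with the hook at column ~392, with the board over the gap below mid (390,225). Lowering.

Request:
{"api": "step_arm", "payload": {
  "plan": [0,0,0,0.02,0,0.44,0,0,0,0,0,0,0.44,0,0,0,0,0,0,0.44,0,0,0,0,0,0,0.44,0,0,0,0,0,0,0.44,0,0,0,0,0,0,0.44,0,0,0,0,0,0,0.3,0,0,0,0,0,0,0.3,0,0,0,0,0,0,0.3,0,0,0,0,0,0,0,0]
}}

```text
time_s: 12.57
tcp_pos: [0.6057, 0.2947, 0.1909]
tool_rot: [0.002, 0.849, -0.528, -0.0]
ft_force: [-1.1, 0.7, -1.7]
grip_width: 0.176
gripper_force: 20.0
```

```bash
python3 k.py w5 30
```

```text
12.5667 [ 0.742   0.3809 -0.0379  0.0009 -1.1563 -0.285 ] [-1.1078  0.7149 -1.7318] 19.979198276996613 0.176258600655588
[[ 0.4416 -0.8972 -0.0026  0.6057]
 [-0.8972 -0.4415 -0.0035  0.2947]
 [ 0.002   0.0038 -1.      0.1909]
 [ 0.      0.      0.      1.    ]]
1282
board offset (board axes mm) [-0.5715  0.4004  0.843 ] rot deg [ 1.0661 -1.1118  0.7057] res 0.37826975277335284
0 41 1 324 2 309 3 712 4 463 
slim 1466 ((660.3638305664062, 189.6562957763672), (15.753982543945312, 22.05370330810547), 27.052858352661133) 0.17096266708967345
mid 1317 ((618.3192749023438, 271.0633544921875), (32.050376892089844, 39.949951171875), 28.883541107177734) 0.17121697932002367
broad 108 ((582.5641479492188, 345.29095458984375), (15.713207244873047, 5.087620735168457), 25.14249610900879) 0.17096853454443445
```

Request:
{"api": "step_arm", "payload": {
  "plan": [0,0,0,0,0,0.2,0,0,0,0,0,0,0.2,0,0,0,0,0,0,0.2,0,0,0,0,0,0,0.2,0,0,0,0,0,0,0.2,0,0,0,0,0,0,0.2,0,0,0,0,0,0,0.15,0,0,0,0,0,0,0.1,0,0,0,0,0,0,0.05,0,0,0,0,0,0,0,0]
}}

```text
time_s: 13.45
tcp_pos: [0.6064, 0.2948, 0.1472]
tool_rot: [0.001, 0.849, -0.528, 0.0]
ft_force: [-0.4, -0.2, -0.9]
grip_width: 0.18
gripper_force: 20.0
```

Request:
{"api": "step_arm", "payload": {
  "plan": [0,0,0,0,0,0.04,0,0,0,0,0,0,0.04,0,0,0,0,0,0,0.03,0,0,0,0,0,0,0,0]
}}

```text
time_s: 13.78
tcp_pos: [0.6065, 0.2948, 0.1442]
tool_rot: [0.001, 0.849, -0.528, 0.0]
ft_force: [-0.1, -0.4, -2.3]
grip_width: 0.181
gripper_force: 20.0
```

Request:
{"api": "step_arm", "payload": {
  "plan": [0,0,0,0,0,0.03,0,0,0,0,0,0,0.03,0,0,0,0,0,0,0.03,0,0,0,0,0,0,0.03,0,0,0,0,0,0,0,0]
}}

```text
time_s: 14.2
tcp_pos: [0.6064, 0.2947, 0.1404]
tool_rot: [0.001, 0.849, -0.528, 0.0]
ft_force: [-0.5, -0.1, -0.9]
grip_width: 0.18
gripper_force: 20.0
```

Request:
{"api": "step_arm", "payload": {
  "plan": [0,0,0,0,0,0.03,0,0,0,0,0,0,0.02,0,0,0,0,0,0,0,0]
}}

```text
time_s: 14.45
tcp_pos: [0.6068, 0.295, 0.1394]
tool_rot: [0.001, 0.849, -0.528, 0.001]
ft_force: [0.0, 0.0, -1.2]
grip_width: 0.183
gripper_force: 20.0
```

Request:
{"api": "step_arm", "payload": {
  "plan": [0,0,0,0,0,0.03,0,0,0,0,0,0,0,0]
}}

```text
time_s: 14.62
tcp_pos: [0.6072, 0.2952, 0.139]
tool_rot: [0.0, 0.849, -0.528, 0.001]
ft_force: [1.6, 0.1, 1.8]
grip_width: 0.178
gripper_force: 20.0
```

Request:
{"api": "step_arm", "payload": {
  "plan": [0,0,0,0,0,0.03,0,0,0,0,0,0,0,0]
}}

```text
time_s: 14.78
tcp_pos: [0.6073, 0.2952, 0.1388]
tool_rot: [0.0, 0.849, -0.528, 0.001]
ft_force: [-0.4, 0.2, 6.4]
grip_width: 0.183
gripper_force: 20.0
```

```bash
python3 k.py w6 30;python3 - <<'E'
from h import *
for i in range(3): s=manip.observe(); cam('side');print(s['ft_force'],s['tcp_pos'])
E
```

```text
14.7833 [ 0.7417  0.4201 -0.1031  0.0024 -1.0476 -0.2851] [-0.3875  0.2034  6.4081] 19.98098999261856 0.18268383989706186
[[ 0.4419 -0.897   0.0014  0.6073]
 [-0.897  -0.4419 -0.0015  0.2952]
 [ 0.002  -0.0006 -1.      0.1388]
 [ 0.      0.      0.      1.    ]]
858
board offset (board axes mm) [-2.3001  0.2979  2.014 ] rot deg [ 1.4641 -4.4315  0.6177] res 0.45313985773318566
0 23 1 277 2 277 3 389 4 377 
slim 1358 ((657.4873046875, 195.26333618164062), (16.1014461517334, 9.749246597290039), 25.866546630859375) 0.1708087239809834
mid 3327 ((615.2813110351562, 271.4803771972656), (33.118473052978516, 42.25417709350586), 9.528984069824219) 0.17093991360511923
[ 0.24123555 -0.39890905  6.5664465 ] [0.60728373 0.29521482 0.13880665]
[-0.03675958  0.04426106  6.86385445] [0.60729314 0.29522724 0.138806  ]
[0.48118046 0.49805691 5.95152267] [0.60729449 0.29520954 0.13879666]
```

Request:
{"api": "step_arm", "payload": {
  "plan": [0,0,0,0,0,-0.03,0,0,0,0,0,0,0,0.22,0,0,0,0,0,0,0.26,0,0,0,0,0,0,0.35,0,0,0,0,0,0,0.5,0,0,0,0,0,0,0.6,0,0,0,0,0,0,0.6,0,0,0,0,0,0,0.6],
  "force": 6
}}

```text
time_s: 15.65
tcp_pos: [0.6064, 0.2948, 0.1382]
tool_rot: [0.001, 0.849, -0.528, 0.0]
ft_force: [0.8, -0.1, -0.4]
grip_width: 0.562
gripper_force: 0.0
```

Request:
{"api": "step_arm", "payload": {
  "plan": [0,0,0,0,0,-0.2,0.6,0,0,0,0,0,-0.4,0.6,0,0,0,0,0,-0.6,0.6,0,0,0,0,0,-0.8,0.6,0,0,0,0,0,-0.8,0.6,0,0,0,0,0,-0.9,0.6,0,0,0,0,0,-0.9,0.8,0,0,0,0,0,-0.9,1,0,0,0,0,0,-0.9,1,0,0,0,0,0,0,1]
}}

```text
time_s: 16.48
tcp_pos: [0.6086, 0.2957, 0.3387]
tool_rot: [-0.003, 0.849, -0.528, 0.003]
ft_force: [-0.4, 0.1, 1.3]
grip_width: 0.844
gripper_force: 0.0
```

```bash
cat > v.py <<'E'
from h import *
import sys
tag=sys.argv[1]; T=tool(); print(manip.observe()['time_s'],T)
c=cam('wrist'); P=cloud(c); save(tag+'.png',cv2.resize(c['image'],(800,600)))
q=P.reshape(-1,3); q=q[~np.isnan(q[:,0])]
g=q[(q[:,2]>.163)&(q[:,2]<.185)]; m=np.array([.6229,.2638]); u=np.array([-.4448,.8956]); nn=np.array([-.8956,-.4448])
a=(g[:,:2]-m)@u*1000; b=(g[:,:2]-m)@nn*1000; k=abs(b)<25; a=a[k];b=b[k];zz=g[k,2]
for c0 in (-83,-43,0,34,83):
    s=abs(a-c0)<14
    if s.sum()>20: print(c0,s.sum(),'along %.1f..%.1f across %.1f..%.1f z %.4f'%(*np.percentile(a[s],[1,99]),*np.percentile(b[s],[1,99]),np.median(zz[s])))
E
python3 v.py w7
```

```text
16.4833 [[ 0.44182359 -0.89705897  0.0087815   0.60861146]
 [-0.89710061 -0.44181867  0.00259801  0.29572791]
 [ 0.00154926 -0.00902575 -0.99995807  0.33874805]
 [ 0.          0.          0.          1.        ]]
-83 411 along -93.3..-72.2 across -8.0..7.4 z 0.1709
0 309 along -10.7..9.8 across -7.7..6.9 z 0.1711
34 298 along 23.4..44.9 across -6.9..8.2 z 0.1709
83 263 along 72.7..93.0 across -7.2..7.4 z 0.1711
```

View pics/w7.png

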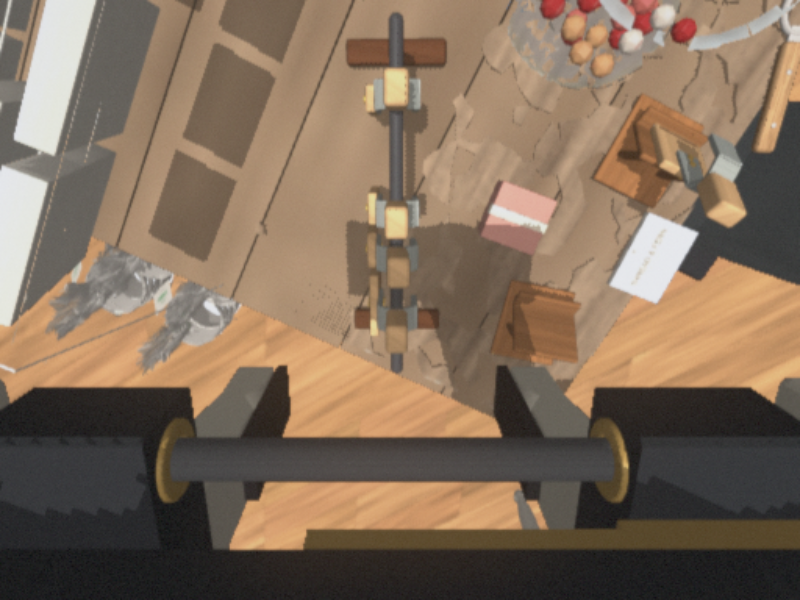

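Narrow hangs at (397,268), 34 mm from mid as intended, and the neighbours haven't moved. Now the wide board.

```bash
python3 - <<'E'
from plan import *
o=np.array([.42,.1359,.1142]); Rb=rz(-88.7,32); Rt=toolR(Rb); z=Rb[:,2]
r,T=plan([.50,.27,.34],tool()[:3,:3],1); show(r)
r,T=plan(o+z*.18,Rt,1,T); show(r); print(len(r),T)
E
```

```text
[ 0, 0, 0, -0.2, 0.9, -0.04, 1, 0, 0, 0, -0.2, 0.9, -0.04, 1, 0, 0, 0, -0.2, 0.9, -0.04, 1, 0, 0, 0, -0.2, 0.9, -0.04, 1 ]
[ -0.36, 0.22, -0.79, -0, 0.19, 0.15, 1, -0.36, 0.22, -0.79, -0.02, 0.18, 0.16, 1, -0.36, 0.22, -0.79, -0.04, 0.18, 0.16, 1, -0.36, 0.22, -0.79, -0.05, 0.17, 0.17, 1, -0.36, 0.22, -0.79, -0.07, 0.16, 0.17, 1, -0.36, 0.22, -0.79, -0.08, 0.15, 0.17, 1, -0.36, 0.22, -0.79, -0.09, 0.14, 0.18, 1, -0.36, 0.22, -0.79, -0.11, 0.13, 0.18, 1, -0.36, 0.22, -0.79, -0.12, 0.11, 0.18, 1, -0.36, 0.22, -0.79, -0.13, 0.1, 0.18, 1 ]
[ -0.36, 0.22, -0.79, -0.14, 0.08, 0.18, 1, -0.36, 0.22, -0.79, -0.15, 0.07, 0.18, 1, -0.36, 0.22, -0.79, -0.15, 0.05, 0.18, 1, -0.36, 0.22, -0.79, -0.16, 0.04, 0.18, 1, -0.36, 0.22, -0.79, -0.17, 0.02, 0.18, 1, -0.36, 0.22, -0.79, -0.17, 0, 0.17, 1 ]
16 [[ 0.9998325   0.01725311  0.00610684  0.41739635]
 [ 0.01787383 -0.8487289  -0.52852605  0.23139225]
 [-0.00393566  0.52854668 -0.84889512  0.26690285]
 [ 0.          0.          0.          1.        ]]
```

Request:
{"api": "step_arm", "payload": {
  "plan": [0,0,0,-0.2,0.9,-0.04,1,0,0,0,-0.2,0.9,-0.04,1,0,0,0,-0.2,0.9,-0.04,1,0,0,0,-0.2,0.9,-0.04,1]
}}

```text
time_s: 16.87
tcp_pos: [0.4978, 0.2685, 0.3351]
tool_rot: [0.002, 0.849, -0.529, 0.0]
ft_force: [-0.1, 0.4, 0.8]
grip_width: 0.998
gripper_force: 0.0
```

Request:
{"api": "step_arm", "payload": {
  "plan": [-0.36,0.22,-0.79,0,0.19,0.15,1,-0.36,0.22,-0.79,-0.02,0.18,0.16,1,-0.36,0.22,-0.79,-0.04,0.18,0.16,1,-0.36,0.22,-0.79,-0.05,0.17,0.17,1,-0.36,0.22,-0.79,-0.07,0.16,0.17,1,-0.36,0.22,-0.79,-0.08,0.15,0.17,1,-0.36,0.22,-0.79,-0.09,0.14,0.18,1,-0.36,0.22,-0.79,-0.11,0.13,0.18,1,-0.36,0.22,-0.79,-0.12,0.11,0.18,1,-0.36,0.22,-0.79,-0.13,0.1,0.18,1]
}}

```text
time_s: 17.7
tcp_pos: [0.4467, 0.2448, 0.29]
tool_rot: [0.182, 0.962, -0.202, -0.002]
ft_force: [-0.0, -1.1, 0.3]
grip_width: 0.999
gripper_force: 0.0
```

Request:
{"api": "step_arm", "payload": {
  "plan": [-0.36,0.22,-0.79,-0.14,0.08,0.18,1,-0.36,0.22,-0.79,-0.15,0.07,0.18,1,-0.36,0.22,-0.79,-0.15,0.05,0.18,1,-0.36,0.22,-0.79,-0.16,0.04,0.18,1,-0.36,0.22,-0.79,-0.17,0.02,0.18,1,-0.36,0.22,-0.79,-0.17,0,0.17,1,0,0,0,0,0,0,1,0,0,0,0,0,0,1]
}}

```text
time_s: 18.37
tcp_pos: [0.4154, 0.2308, 0.263]
tool_rot: [0.277, 0.961, 0.01, -0.003]
ft_force: [-0.4, -0.7, 0.2]
grip_width: 0.999
gripper_force: 0.0
```

```bash
python3 f.py wide 48 [.42,.1359,.1142] -88.7 32 w8
```

```text
18.3667 [ 1.1219  0.2491 -0.2876  0.2337 -1.5501  0.4025] [-0.4201 -0.7     0.1832]
[[ 0.9998  0.0203  0.0005  0.4154]
 [ 0.0174 -0.8463 -0.5325  0.2308]
 [-0.0104  0.5324 -0.8465  0.263 ]
 [ 0.      0.      0.      1.    ]]
fit [  0.4203   0.1379   0.1131 -88.8506  31.993 ] 0.0008109876360778839 1293
free [  0.4203   0.1374   0.1132 -88.8068  30.8176] 0.0007789366418875857
[ 0.01, 0.03, 0.01, 0.03, -0.01, 0.85, 1, 0.01, 0.03, 0.01, 0.03, -0.01, 0.85, 1, 0.01, 0.03, 0.01, 0.03, -0.01, 0.85, 1, 0.01, 0.03, 0.01, 0.02, -0, 0.85, 1 ]
[ -0.01, -0, -0.01, -0, 0, 0.68, 1, -0.01, -0, -0.01, -0, 0, 0.68, 1, -0.01, -0, -0.01, -0, 0, 0.68, 1 ]
[[ 0.9998  0.0183  0.0111  0.4202]
 [ 0.0214 -0.8474 -0.5305  0.1453]
 [-0.0003  0.5306 -0.8476  0.1244]
 [ 0.      0.      0.      1.    ]]
```

Request:
{"api": "step_arm", "payload": {
  "plan": [0.01,0.03,0.01,0.03,-0.01,0.85,1,0.01,0.03,0.01,0.03,-0.01,0.85,1,0.01,0.03,0.01,0.03,-0.01,0.85,1,0.01,0.03,0.01,0.02,0,0.85,1,-0.01,0,-0.01,0,0,0.68,1,-0.01,0,-0.01,0,0,0.68,1,-0.01,0,-0.01,0,0,0.68,1,0,0,0,0,0,0,1,0,0,0,0,0,0,0.6,0,0,0,0,0,0,0.4]
}}

```text
time_s: 19.25
tcp_pos: [0.4211, 0.1459, 0.1252]
tool_rot: [0.276, 0.961, 0.01, 0.003]
ft_force: [0.0, -0.0, 0.1]
grip_width: 0.905
gripper_force: 0.0
```

Request:
{"api": "step_arm", "payload": {
  "plan": [0,0,0,0,0,0,0.3,0,0,0,0,0,0,0.2,0,0,0,0,0,0,0.1,0,0,0,0,0,0,0,0,0,0,0,0,0,0,0,0,0,0,0,0,0,0,0,0,0,0,0,0,0,0,0,0,0,0,0,0,0,0,0,0,0,0,0,0,0,0,0,0,0],
  "force": 20
}}

```text
time_s: 20.08
tcp_pos: [0.42, 0.1441, 0.1244]
tool_rot: [0.277, 0.961, 0.011, 0.002]
ft_force: [1.3, -3.9, 2.1]
grip_width: 0.183
gripper_force: 19.9
```

Request:
{"api": "step_arm", "payload": {
  "plan": [0,0,0,0,0,0,0,0,0,0,0,0,0,0,0,0,0,0,0,0,0]
}}

```text
time_s: 20.33
tcp_pos: [0.42, 0.144, 0.1244]
tool_rot: [0.277, 0.961, 0.011, 0.002]
ft_force: [0.9, -5.3, 3.7]
grip_width: 0.183
gripper_force: 19.9
```

```bash
sed -i 's/\[0.02,-.02,.12\]/[.02,.03,.12]/; s/plan(\[.55,.30,.35\],toolR(rz(-153.5))/plan([.57,.25,.35],toolR(rz(-153.9))/' g.py; python3 g.py
```

```text
[ 0, 0, 0, -0, 0.03, -0.5, 0, 0, 0, 0, -0, 0.03, -0.5, 0, 0, 0, 0, -0, 0.03, -0.5, 0, 0, 0, 0, -0, 0.03, -0.5, 0 ]
[ 0, 0, 0, 0.14, 0.26, -0.78, 0, 0, 0, 0, 0.14, 0.26, -0.78, 0, 0, 0, 0, 0.14, 0.26, -0.78, 0, 0, 0, 0, 0.14, 0.26, -0.78, 0, 0, 0, 0, 0.14, 0.26, -0.78, 0 ]
[ 0.36, -0.23, 0.79, 0.27, -0.02, -0.14, 0, 0.36, -0.23, 0.79, 0.27, -0.04, -0.15, 0, 0.36, -0.23, 0.79, 0.26, -0.07, -0.15, 0, 0.36, -0.23, 0.79, 0.25, -0.09, -0.15, 0, 0.36, -0.23, 0.79, 0.24, -0.11, -0.16, 0, 0.36, -0.23, 0.79, 0.23, -0.13, -0.16, 0, 0.36, -0.23, 0.79, 0.22, -0.15, -0.16, 0, 0.36, -0.23, 0.79, 0.2, -0.17, -0.16, 0, 0.36, -0.23, 0.79, 0.19, -0.19, -0.15, 0, 0.36, -0.23, 0.79, 0.17, -0.21, -0.15, 0 ]
[ 0.36, -0.23, 0.79, 0.15, -0.22, -0.15, 0, 0.36, -0.23, 0.79, 0.14, -0.24, -0.14, 0, 0.36, -0.23, 0.79, 0.12, -0.25, -0.14, 0, 0.36, -0.23, 0.79, 0.1, -0.26, -0.13, 0, 0.36, -0.23, 0.79, 0.07, -0.27, -0.13, 0, 0.36, -0.23, 0.79, 0.05, -0.28, -0.12, 0 ]
[[ 0.4422 -0.8969 -0.0023  0.5697]
 [-0.8969 -0.4422  0.0036  0.2502]
 [-0.0043  0.0005 -1.      0.3499]
 [ 0.      0.      0.      1.    ]] 16
```

Request:
{"api": "step_arm", "payload": {
  "plan": [0,0,0,0,0.06,-0.4,0,0,0,0,0,0.03,-0.5,0,0,0,0,0,0.03,-0.5,0,0,0,0,0,0.03,-0.5,0,0,0,0,0.14,0.26,-0.78,0,0,0,0,0.14,0.26,-0.78,0,0,0,0,0.14,0.26,-0.78,0,0,0,0,0.14,0.26,-0.78,0,0,0,0,0.14,0.26,-0.78,0]
}}

```text
time_s: 21.08
tcp_pos: [0.4402, 0.2021, 0.2954]
tool_rot: [0.275, 0.961, 0.011, 0.003]
ft_force: [0.3, 1.0, -0.9]
grip_width: 0.186
gripper_force: 20.0
```

Request:
{"api": "step_arm", "payload": {
  "plan": [0.36,-0.23,0.79,0.27,-0.02,-0.14,0,0.36,-0.23,0.79,0.27,-0.04,-0.15,0,0.36,-0.23,0.79,0.26,-0.07,-0.15,0,0.36,-0.23,0.79,0.25,-0.09,-0.15,0,0.36,-0.23,0.79,0.24,-0.11,-0.16,0,0.36,-0.23,0.79,0.23,-0.13,-0.16,0,0.36,-0.23,0.79,0.22,-0.15,-0.16,0,0.36,-0.23,0.79,0.2,-0.17,-0.16,0,0.36,-0.23,0.79,0.19,-0.19,-0.15,0,0.36,-0.23,0.79,0.17,-0.21,-0.15,0]
}}

```text
time_s: 21.92
tcp_pos: [0.5218, 0.2318, 0.3276]
tool_rot: [0.107, 0.934, -0.341, -0.001]
ft_force: [-0.6, 0.2, -1.8]
grip_width: 0.181
gripper_force: 20.0
```

Request:
{"api": "step_arm", "payload": {
  "plan": [0.36,-0.23,0.79,0.15,-0.22,-0.15,0,0.36,-0.23,0.79,0.14,-0.24,-0.14,0,0.36,-0.23,0.79,0.12,-0.25,-0.14,0,0.36,-0.23,0.79,0.1,-0.26,-0.13,0,0.36,-0.23,0.79,0.07,-0.27,-0.13,0,0.36,-0.23,0.79,0.05,-0.28,-0.12,0,0,0,0,0,0,0,0,0,0,0,0,0,0,0,0,0,0,0,0,0,0]
}}

```text
time_s: 22.67
tcp_pos: [0.5694, 0.2485, 0.3473]
tool_rot: [-0.001, 0.85, -0.527, -0.002]
ft_force: [0.3, -0.6, -1.5]
grip_width: 0.181
gripper_force: 20.0
```

```bash
python3 k.py w9 48; python3 m.py [.6412,.2254,.31] 0 .6 -153.9
```

```text
22.6667 [ 0.7219  0.2205  0.092  -0.0056 -1.4413 -0.2606] [ 0.3485 -0.5915 -1.4867] 19.992536902427673 0.1811919101614961
[[ 0.4444 -0.8958 -0.0029  0.5694]
 [-0.8958 -0.4444  0.0048  0.2485]
 [-0.0056  0.0004 -1.      0.3473]
 [ 0.      0.      0.      1.    ]]
1368
board offset (board axes mm) [-0.1703  0.7218  2.8587] rot deg [ 0.5607 -0.5413  0.6514] res 0.3269503396318889
0 10 1 221 2 250 3 895 4 424 
slim 364 ((660.0396728515625, 189.465576171875), (16.212326049804688, 20.986448287963867), 26.236953735351562) 0.17099677839165334
mid 405 ((618.3134155273438, 272.1034240722656), (16.23566246032715, 41.04987335205078), 28.69289779663086) 0.1708411872010978
broad 217 ((585.6968383789062, 338.2616882324219), (16.00426483154297, 21.693891525268555), 28.69729232788086) 0.17077936192760335
22.7167 [0.5694 0.2486 0.3472] [ 0.3341 -0.0266 -1.8184]
[ 0, 0.01, 0.01, 0.35, -0.36, 0.25, 0, 0, 0.01, 0.01, 0.35, -0.36, 0.25, 0, 0, 0.01, 0.01, 0.35, -0.36, 0.25, 0, 0, 0.01, 0.01, 0.35, -0.36, 0.25, 0, 0, 0.01, 0.01, 0.35, -0.36, 0.25, 0 ]
```

Request:
{"api": "step_arm", "payload": {
  "plan": [0,0.01,0.01,0.34,-0.36,0.25,0,0,0.01,0.01,0.34,-0.36,0.25,0,0,0.01,0.01,0.34,-0.36,0.25,0,0,0.01,0.01,0.34,-0.36,0.25,0,0,0.01,0.01,0.35,-0.36,0.25,0,0,0,0,0,0,0,0,0,0,0,0,0,0,0,0,0,0,0,0,0,0]
}}

```text
time_s: 23.38
tcp_pos: [0.6414, 0.2259, 0.3096]
tool_rot: [-0.0, 0.848, -0.53, -0.001]
ft_force: [0.2, -0.0, -0.3]
grip_width: 0.18
gripper_force: 20.0
```

```bash
python3 k.py w10 48; python3 m.py [.6412,.2264,.23] 0 .4 -153.9
```

```text
23.3833 [ 0.6239  0.3315  0.1585 -0.0011 -1.3977 -0.1705] [ 0.1881 -0.0292 -0.2864] 19.992451071739197 0.17999847243089515
[[ 0.4379 -0.899  -0.0006  0.6414]
 [-0.899  -0.4379  0.001   0.2259]
 [-0.0011  0.0001 -1.      0.3096]
 [ 0.      0.      0.      1.    ]]
1356
board offset (board axes mm) [-0.3024  0.7753  2.9568] rot deg [ 0.4485 -0.6884  0.5807] res 0.3140917232631706
0 12 1 209 2 248 3 902 4 414 
slim 392 ((659.9099731445312, 189.3328399658203), (15.306866645812988, 22.194093704223633), 26.182680130004883) 0.17098495886015788
mid 300 ((623.9203491210938, 262.06622314453125), (15.555429458618164, 18.58296775817871), 25.937686920166016) 0.17095493436339068
23.4333 [0.6411 0.2261 0.3102] [-0.3977 -0.2941 -0.834 ]
[ -0, 0, -0, -0, -0, 0.38, 0, -0, 0, -0, -0, -0, 0.38, 0, -0, 0, -0, -0, -0, 0.38, 0, -0, 0, -0, -0, -0, 0.38, 0, -0, 0, -0, -0, -0, 0.38, 0, -0, 0, -0, -0, -0, 0.38, 0, -0, 0, -0, -0, -0, 0.38, 0 ]
```

View pics/w10.png

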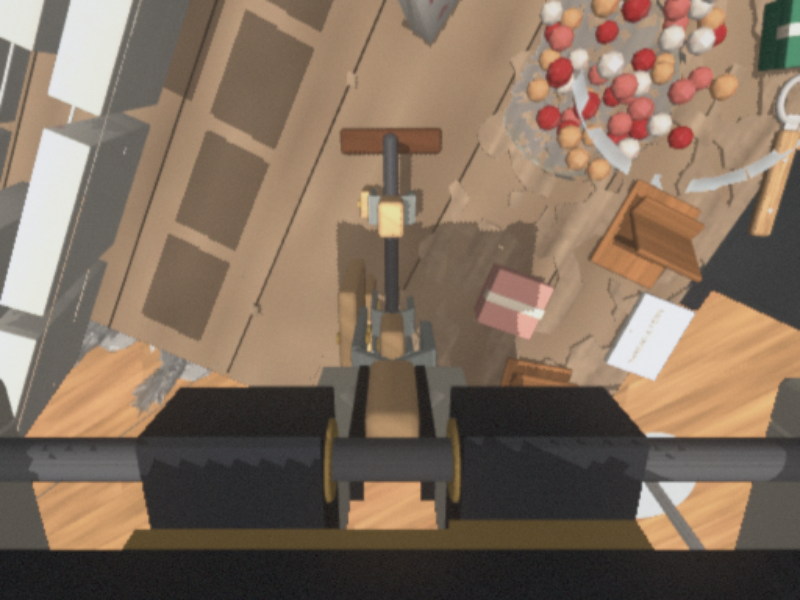

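The wide board sits over the rod (column 392) with slim ahead at (390,215). Lowering.

Request:
{"api": "step_arm", "payload": {
  "plan": [0,0,0,0,0,0.4,0,0,0,0,0,0,0.4,0,0,0,0,0,0,0.4,0,0,0,0,0,0,0.4,0,0,0,0,0,0,0.4,0,0,0,0,0,0,0.4,0,0,0,0,0,0,0.4,0,0,0,0,0,0,0.4,0,0,0,0,0,0,0.2,0,0,0,0,0,0,0,0]
}}

```text
time_s: 24.27
tcp_pos: [0.64, 0.226, 0.2059]
tool_rot: [0.001, 0.848, -0.53, -0.001]
ft_force: [-0.5, 0.1, -1.2]
grip_width: 0.181
gripper_force: 20.0
```

```bash
python3 k.py w11 48
```

```text
24.2667 [ 0.625   0.3785 -0.0051 -0.0018 -1.1893 -0.1706] [-0.5377  0.0533 -1.2086] 19.992367029190063 0.18084711340138593
[[ 0.4383 -0.8988 -0.0027  0.64  ]
 [-0.8988 -0.4383  0.0001  0.226 ]
 [-0.0013  0.0024 -1.      0.2059]
 [ 0.      0.      0.      1.    ]]
1358
board offset (board axes mm) [-0.1735  0.7189  2.9109] rot deg [ 0.469  -0.59    0.5249] res 0.3263417285516764
0 7 1 217 2 253 3 901 4 416 
slim 946 ((660.114990234375, 198.1033477783203), (21.211593627929688, 41.95069885253906), 1.3327817916870117) 0.17089227390022016
mid 130 ((609.8404541015625, 287.6167907714844), (14.879376411437988, 5.505826950073242), 26.529895782470703) 0.17107223877313668
```

Request:
{"api": "step_arm", "payload": {
  "plan": [0,0,0,0,0,0.25,0,0,0,0,0,0,0.25,0,0,0,0,0,0,0.25,0,0,0,0,0,0,0.25,0,0,0,0,0,0,0.25,0,0,0,0,0,0,0.25,0,0,0,0,0,0,0.2,0,0,0,0,0,0,0.15,0,0,0,0,0,0,0.1,0,0,0,0,0,0,0,0]
}}

```text
time_s: 25.15
tcp_pos: [0.6406, 0.2264, 0.1489]
tool_rot: [-0.0, 0.848, -0.53, -0.001]
ft_force: [-0.3, 0.2, -0.7]
grip_width: 0.18
gripper_force: 20.0
```

Request:
{"api": "step_arm", "payload": {
  "plan": [0,0,0,0,0,0.04,0,0,0,0,0,0,0.03,0,0,0,0,0,0,0,0]
}}

```text
time_s: 25.4
tcp_pos: [0.641, 0.2266, 0.1478]
tool_rot: [-0.001, 0.848, -0.53, -0.0]
ft_force: [-0.3, -1.6, -1.6]
grip_width: 0.181
gripper_force: 20.0
```

Request:
{"api": "step_arm", "payload": {
  "plan": [0,0,0,0,0,0.05,0,0,0,0,0,0,0.05,0,0,0,0,0,0,0.05,0,0,0,0,0,0,0.05,0,0,0,0,0,0,0,0,0,0,0,0,0,0,0]
}}

```text
time_s: 25.9
tcp_pos: [0.6408, 0.2265, 0.1414]
tool_rot: [-0.001, 0.848, -0.53, -0.0]
ft_force: [0.8, -0.6, -1.1]
grip_width: 0.182
gripper_force: 20.0
```

Request:
{"api": "step_arm", "payload": {
  "plan": [0,0,0,0,0,0.03,0,0,0,0,0,0,0.03,0,0,0,0,0,0,0,0]
}}

```text
time_s: 26.15
tcp_pos: [0.6408, 0.2265, 0.1396]
tool_rot: [-0.001, 0.848, -0.53, -0.0]
ft_force: [0.5, -0.3, -1.4]
grip_width: 0.182
gripper_force: 20.0
```

Request:
{"api": "step_arm", "payload": {
  "plan": [0,0,0,0,0,0.03,0,0,0,0,0,0,0.02,0,0,0,0,0,0,0,0]
}}

```text
time_s: 26.4
tcp_pos: [0.6408, 0.2265, 0.1381]
tool_rot: [-0.001, 0.848, -0.53, -0.0]
ft_force: [-0.4, -0.6, -1.6]
grip_width: 0.181
gripper_force: 20.0
```

Request:
{"api": "step_arm", "payload": {
  "plan": [0,0,0,0,0,0.03,0,0,0,0,0,0,0,0]
}}

```text
time_s: 26.57
tcp_pos: [0.6408, 0.2265, 0.1372]
tool_rot: [-0.001, 0.848, -0.53, -0.0]
ft_force: [-1.1, 0.1, -0.6]
grip_width: 0.177
gripper_force: 20.0
```

Request:
{"api": "step_arm", "payload": {
  "plan": [0,0,0,0,0,0.02,0,0,0,0,0,0,0,0]
}}

```text
time_s: 26.73
tcp_pos: [0.6411, 0.2267, 0.1369]
tool_rot: [-0.001, 0.848, -0.53, -0.0]
ft_force: [1.4, -0.3, -1.3]
grip_width: 0.187
gripper_force: 20.0
```

Request:
{"api": "step_arm", "payload": {
  "plan": [0,0,0,0,0,0.03,0,0,0,0,0,0,0,0]
}}

```text
time_s: 26.9
tcp_pos: [0.6414, 0.2268, 0.1365]
tool_rot: [-0.001, 0.848, -0.53, 0.0]
ft_force: [1.5, -0.8, 1.9]
grip_width: 0.184
gripper_force: 20.0
```

Request:
{"api": "step_arm", "payload": {
  "plan": [0,0,0,0,0,0.02,0,0,0,0,0,0,0,0]
}}

```text
time_s: 27.07
tcp_pos: [0.6414, 0.2268, 0.1365]
tool_rot: [-0.001, 0.848, -0.53, 0.0]
ft_force: [0.0, 0.0, 5.9]
grip_width: 0.179
gripper_force: 20.0
```

Seated on the rod (Fz rising to 5.9 N). Releasing and rising.

Request:
{"api": "step_arm", "payload": {
  "plan": [0,0,0,0,0,-0.02,0,0,0,0,0,0,0,0.22,0,0,0,0,0,0,0.26,0,0,0,0,0,0,0.35,0,0,0,0,0,0,0.5,0,0,0,0,0,0,0.6,0,0,0,0,0,0,0.6,0,0,0,0,0,0,0.6],
  "force": 6
}}

```text
time_s: 27.73
tcp_pos: [0.6408, 0.2265, 0.1358]
tool_rot: [-0.001, 0.848, -0.53, -0.0]
ft_force: [0.4, -0.1, 0.5]
grip_width: 0.567
gripper_force: 0.0
```

Request:
{"api": "step_arm", "payload": {
  "plan": [0,0,0,0,0,-0.2,0.6,0,0,0,0,0,-0.4,0.6,0,0,0,0,0,-0.6,0.6,0,0,0,0,0,-0.8,0.6,0,0,0,0,0,-0.8,0.6,0,0,0,0,0,-0.9,0.6,0,0,0,0,0,-0.9,0.8,0,0,0,0,0,-0.9,1,0,0,0,0,0,-0.9,1,0,0,0,0,0,0,1]
}}

```text
time_s: 28.57
tcp_pos: [0.6429, 0.2265, 0.3364]
tool_rot: [-0.005, 0.848, -0.53, 0.003]
ft_force: [0.9, 0.6, 0.8]
grip_width: 0.84
gripper_force: 0.0
```

Request:
{"api": "step_arm", "payload": {
  "plan": [0,0,0,-0.8,0.3,0,1,0,0,0,-0.8,0.3,0,1,0,0,0,-0.8,0.3,0,1,0,0,0,-0.8,0.3,0,1,0,0,0,0,0,0,1,0,0,0,0,0,0,1]
}}

```text
time_s: 29.07
tcp_pos: [0.5656, 0.2977, 0.3296]
tool_rot: [-0.002, 0.849, -0.529, -0.0]
ft_force: [-0.1, -0.2, -0.3]
grip_width: 0.998
gripper_force: 0.0
```

```bash
python3 v.py w12
```

```text
29.0667 [[ 0.44048918 -0.89775655  0.00156638  0.56562083]
 [-0.89775613 -0.44048415  0.00276567  0.29766214]
 [-0.00179293 -0.00262448 -0.99999495  0.32960239]
 [ 0.          0.          0.          1.        ]]
-83 481 along -94.0..-72.1 across -7.8..7.7 z 0.1709
-43 409 along -53.0..-31.6 across -7.3..8.1 z 0.1709
0 363 along -10.9..10.2 across -7.9..7.7 z 0.1709
34 332 along 23.4..45.4 across -6.5..9.0 z 0.1710
83 311 along 72.7..93.7 across -7.8..7.9 z 0.1708
```

View pics/w12.png

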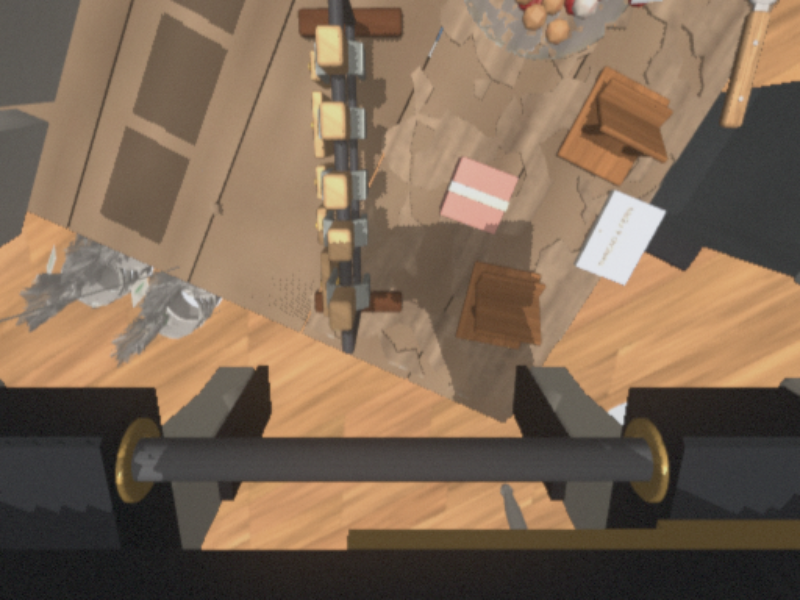

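All five boards hang in a row at (332,48), (335,120), (337,188), (340,243) and (343,305), at equal height and facing the same way. The easels are empty and the bystanders are where they were.

```bash
python3 -c "
from plant import manip
print(manip.sign_off())"
```

```text
the job is handed in; nothing more can be done
None
```

Both boards now hang on the rail, the narrow one between hung_mid and hung_broad and the wide one between hung_slim and hung_mid; in the last wrist view the hanging boards had not shifted, and I handed the job in at about 29 s.

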